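# Find the worn shock mount of the dispensing machine

## Robot

A 6-joint arm with a two-finger parallel gripper is mounted at the origin on the work surface. World frame = base frame: x ahead of the robot, y to its left, z up, the work surface at z = 0. Lengths are in m, angles in rad, forces in N, time in s.
With the tool pointing down it reaches from about 0.35 to 0.975 m from the base axis. Payload 4.9 kg.
Tool frame: the origin (TCP) lies at the very end of the fingers, on their centre line; the grasp point (between the pads) lies 19 mm behind it (ctrl.grasp_offset is the distance from the TCP to the grasp point, in m); y points along the fingers, z is the direction in which the jaws open and shut, and the axes are right-handed (so a half turn about y gives the same grasp; the last joint's range is limited). The gripper opens to 85 mm and grips with 20 to 120 N. Pads are 22 mm wide; open, the fingers measure 114 mm over their backs; the gripper's body (76 mm by 85 mm) begins 54 mm behind the grasp point. The pads swing forward as they close: fully open they stand 13 mm farther back than shut.
Start: joints at [1.171, 0.053, 1.613, -0, 1.476, -0.119], TCP at [0.173, 0.601, 0.231] pointing down, gripper open.
Joint ranges: [-3.01, 3.01], [-1.01, 2.22], [0.06, 2.58], [-1.02, 4.17], [0.09, 2.62], [-3.14, 3.14]. Speed limits (rad/s): [2.57, 2.57, 3.14, 3.14, 3.14, 3.14].

## Interface

Orientations are given as a rotation vector (axis times angle).
In Python, from station import ctrl, eyes, finish_job, find_in, regions_of, pinpoint gives the robot as it stands.
- The arm moves only by the tool play_rows, never from a script. Its argument "moves" is a list of rows, each an object of numbers: "x", "y", "z": the shift along the world's x, y, z in cm; "turn": the turn about the world's z in degrees; "jaw": the finger opening in cm, from 0 to 8.54. A call has 1 to 8 rows; each row shifts and turns the commanded pose from where the row before left it; what a row does not reach is not made up. A row lasts 1/12 s, in which the tool goes at most 41.7 mm and 7.16 degrees, less where a joint would pass 70% of its speed; a pose out of reach is approached as far as the arm can. A call is refused whole if a number of a shift passes 4.17 or a number of a turn 7.16, either way. A call with a gripper value outside its range is refused whole. The fingers move at their own pace and stop on an object; "squeeze" is the grip in N (left out, the last holds). Time passes only in rows, so rows that do not move let the fingers close. It gives the time, the measured TCP pose, the force and the opening at its end, in the units of the state.
- ctrl.get_obs(): the state, without advancing time (a new reading comes with each control period).
- eyes.get_image(name): name is "side" or "top"; returns a dict with "img" (480x640x3 uint8, red, green, blue), "camera_matrix" (3x3 intrinsics, pixels), "D" ([k1, k2, p1, p2, k3] as OpenCV has them; the pictures are not rectified), "cam_to_world" (4x4, takes a point from camera to world coordinates). Camera axes: x right, y up, looking along -z (the intrinsics and any distortion apply to the point x, -y, -z); pixel columns grow to the right and rows downward; lengths in m; the calibration is good to about 2 mm. A picture is of the moment at which its call begins. There is no depth.
- finish_job(): hands the job in, once; it reports no verdict.
Trained networks look in the newest picture that a camera, given by its name, has taken for a name from the list of things; names that differ only in an ending like _2 or _b are one class to them, and where a whole thing is asked for, a point or a joint stands for the part that bears it (a point fixed in the world has none). Each returns a list of dicts, best first, with "score" (0 to 1); they miss things now and then, are a little off and sometimes report something else, mostly with a low value. They report only what shows in the picture. A call takes as long as a camera call. They do not tell look-alikes from the thing itself.
- find_in(camera, query): "point" ([column, row] in pixels, amid what is visible of it).
- regions_of(camera, query): "pixels" (480x640 bool, what is visible of it) and "point" ([column, row] in pixels, amid what is visible of it).
- pinpoint(camera, query): "point" ([column, row] in pixels: a listed point, or the origin of a listed thing).
The state is a dict: "t": time; "q": joint angles; "dq": joint speeds; "effort": joint torques, N m; "tool_pos": TCP position; "tool_rot": TCP orientation; "contact_force": force on the tool from outside, world axes, zero at the start; "wrist_torque": the same for the moment, N m; "opening": finger opening in m.
Only numpy, scipy, OpenCV 4.12 (cv2) and the standard library are available. Lean on these libraries where they do the work, as an engineer would, in place of code of your own. Each camera call takes 0.05 s, during which the arm holds its last target.

## Task

Three spring shock mounts from the dispensing machine stand in a row on the bench. With the fingertips, press each mount's round pad down several millimetres and let it spring back, working from the robot's left (+y) to its right, to find out which spring is the softest; then push the tag of that mount fully down to mark it for replacement, leaving the other two tags up. Only press: do not pick up or shift the mounts or anything else on the bench.

Things in the scene. Friction and masses are not known exactly. Their poses are not given: they have to be found in the camera images.
- mount_a: One of three shock mounts that look the same (its letter does not tell its place in the row). It stands loose on the bench: grey base plate 150 x 64 x 12 mm, 0.7 to 1.1 kg. Origin: on the underside, below the pad's axis; +x runs along the base from the pad to the tag, z up. The plate reaches from 45 mm behind the origin to 105 mm ahead of it along x.
- pad_a_top (a point): Centre of the top face of mount_a's spring pad: a level steel disc with black rubber top, 56 mm across, on a coil spring; face 78 mm above the bench when at rest. The point moves with the pad.
- pad_a (a joint): How far mount_a's pad is pressed straight down, m: 0 at rest, 0.020 at its stop. It starts to sink at about 0.5 N and springs back by itself. The three springs differ: the softest gives about 3 mm per newton and is at its stop at some 7 N; the other two give 1 mm per newton or less.
- tag_a_top (a point): Centre of the top of mount_a's tag: a flat aluminium plate 24 x 30 mm, 8 mm thick, on a stem in an upright sleeve on an arm of the pad, 75 mm from the pad's axis along the mount's +x; top about 92 mm above the bench when pad and tag are up. The sleeve goes down and up with the pad. The point moves with the tag.
- tag_a (a joint): How far mount_a's tag is pushed down into its sleeve (relative to the pad), m: between 0 and 0.002 at the start (up), 0.014 fully down at its stop. A push on the tag first sinks the pad; the tag itself slides stiffly at about 8 N and stays where it is left. On the softest mount the pad is thus at its stop before the tag slides, and the tag's top is 58 mm above the bench when it is fully down and still pushed (78 mm once let go).
- mount_b: One of three shock mounts that look the same (its letter does not tell its place in the row). It stands loose on the bench: grey base plate 150 x 64 x 12 mm, 0.7 to 1.1 kg. Origin: on the underside, below the pad's axis; +x runs along the base from the pad to the tag, z up. The plate reaches from 45 mm behind the origin to 105 mm ahead of it along x.
- pad_b_top (a point): Centre of the top face of mount_b's spring pad: a level steel disc with black rubber top, 56 mm across, on a coil spring; face 78 mm above the bench when at rest. The point moves with the pad.
- pad_b (a joint): How far mount_b's pad is pressed straight down, m: 0 at rest, 0.020 at its stop. It starts to sink at about 0.5 N and springs back by itself. The three springs differ: the softest gives about 3 mm per newton and is at its stop at some 7 N; the other two give 1 mm per newton or less.
- tag_b_top (a point): Centre of the top of mount_b's tag: a flat aluminium plate 24 x 30 mm, 8 mm thick, on a stem in an upright sleeve on an arm of the pad, 75 mm from the pad's axis along the mount's +x; top about 92 mm above the bench when pad and tag are up. The sleeve goes down and up with the pad. The point moves with the tag.
- tag_b (a joint): How far mount_b's tag is pushed down into its sleeve (relative to the pad), m: between 0 and 0.002 at the start (up), 0.014 fully down at its stop. A push on the tag first sinks the pad; the tag itself slides stiffly at about 8 N and stays where it is left. On the softest mount the pad is thus at its stop before the tag slides, and the tag's top is 58 mm above the bench when it is fully down and still pushed (78 mm once let go).
- mount_c: One of three shock mounts that look the same (its letter does not tell its place in the row). It stands loose on the bench: grey base plate 150 x 64 x 12 mm, 0.7 to 1.1 kg. Origin: on the underside, below the pad's axis; +x runs along the base from the pad to the tag, z up. The plate reaches from 45 mm behind the origin to 105 mm ahead of it along x.
- pad_c_top (a point): Centre of the top face of mount_c's spring pad: a level steel disc with black rubber top, 56 mm across, on a coil spring; face 78 mm above the bench when at rest. The point moves with the pad.
- pad_c (a joint): How far mount_c's pad is pressed straight down, m: 0 at rest, 0.020 at its stop. It starts to sink at about 0.5 N and springs back by itself. The three springs differ: the softest gives about 3 mm per newton and is at its stop at some 7 N; the other two give 1 mm per newton or less.
- tag_c_top (a point): Centre of the top of mount_c's tag: a flat aluminium plate 24 x 30 mm, 8 mm thick, on a stem in an upright sleeve on an arm of the pad, 75 mm from the pad's axis along the mount's +x; top about 92 mm above the bench when pad and tag are up. The sleeve goes down and up with the pad. The point moves with the tag.
- tag_c (a joint): How far mount_c's tag is pushed down into its sleeve (relative to the pad), m: between 0 and 0.002 at the start (up), 0.014 fully down at its stop. A push on the tag first sinks the pad; the tag itself slides stiffly at about 8 N and stays where it is left. On the softest mount the pad is thus at its stop before the tag slides, and the tag's top is 58 mm above the bench when it is fully down and still pushed (78 mm once let go).
- glue_jar: small white jar, 30 mm across, 45 mm high, standing between mounts; bystander, origin under its centre
- standoff: turned steel standoff, 30 mm foot, 45 mm high, standing between mounts; bystander, origin under its centre
- cup: small clear cup, 64 mm across, 50 mm high, beyond the mounts; bystander
- screwdriver: screwdriver lying beyond the mounts; bystander
- nozzle_can: plain aluminium can, 48 mm across, 75 mm high, beyond the mounts; bystander
- collar: dark steel collar, 44 mm across, 18 mm high, on the robot side of the mounts; bystander
Not all that is in view belongs to the job. Leave any blue or turquoise look-alike of the mount_c alone.

How it is judged:
By the outcome, as a careful person would: the job done as asked, in the order asked, and still so for the second after the job is handed in, with the robot touching nothing.
It also fails if it takes over 54 s, if anything falls off the work surface, if the arm or the gripper's body presses on something with over 40 N, if the wrist force passes 120 N, or if a joint passes its speed limit or range.

## Working session

There is one attempt and no reset: what is moved stays moved. The work goes in short steps, Python scripts to look and compute and a tool call to move; the robot and the scene stay as the last step left them, time stands still between calls to the robot, and variables do not carry over. Pictures are saved under pics/ and viewed, and the job is handed in when it is done.

Besides the shell and the picture viewer there is one more tool, called after "Call:" as name([rows], argument=value, ...), one row to a line, values as JSON. play_rows: Moves the arm, as the interface text tells. Its arguments: {"type":"object","properties":{"moves":{"type":"array"},"squeeze":{"type":"number"}},"required":["moves"]}

```bash
mkdir -p pics
cat > h.py <<'E'
import numpy as np, cv2
from station import ctrl, eyes, finish_job, find_in, regions_of, pinpoint
def ray(im,p):
    K=np.array(im["camera_matrix"]);D=np.array(im["D"]);T=np.array(im["cam_to_world"])
    u=cv2.undistortPoints(np.array([[p]],float),K,D)[0,0]
    d=T[:3,:3]@np.array([u[0],-u[1],-1.]); return T[:3,3],d
def atz(im,p,z):
    o,d=ray(im,p); return o+d*(z-o[2])/d[2]
def proj(im,P):
    K=np.array(im["camera_matrix"]);D=np.array(im["D"]);T=np.linalg.inv(np.array(im["cam_to_world"]))
    c=T[:3,:3]@np.array(P)+T[:3,3]; c=np.array([c[0],-c[1],-c[2]])
    return cv2.projectPoints(c[None],np.zeros(3),np.zeros(3),K,D)[0][0,0]
def save(im,n): cv2.imwrite(n,im["img"][:,:,::-1])
E
python3 - <<'E'
from h import *
o=ctrl.get_obs();print({k:np.round(v,3) for k,v in o.items()})
for c in ("top","side"):
    im=eyes.get_image(c);save(im,f"pics/{c}0.png");print(c,np.round(im["cam_to_world"],3).tolist())
    for q,z in (("pad_a_top",.078),("tag_a_top",.091),("mount_a",0),("glue_jar",0),("standoff",0)):
        for r in pinpoint(c,q): print(c,q,round(r["score"],2),np.round(r["point"]),np.round(atz(im,r["point"],z),3))
E
```

```text
{'t': np.float64(0.0), 'q': array([ 1.171,  0.053,  1.614,  0.   ,  1.476, -0.119]), 'dq': array([ 0.001,  0.   , -0.   , -0.   , -0.002, -0.001]), 'effort': array([ 1.0000e-03, -3.9368e+01, -3.7018e+01, -0.0000e+00,  7.0000e-03,
        0.0000e+00]), 'tool_pos': array([0.173, 0.6  , 0.23 ]), 'tool_rot': array([-1.562,  0.221, -0.22 ]), 'contact_force': array([-0.47 , -0.657,  0.209]), 'wrist_torque': array([ 0.038, -0.009, -0.014]), 'opening': np.float64(0.086)}
top [[0.013, 0.997, -0.07, 0.404], [-1.0, 0.015, 0.023, -0.016], [0.024, 0.07, 0.997, 1.175], [0.0, 0.0, 0.0, 1.0]]
top pad_a_top 0.7 [413. 236.] [ 0.479 -0.253  0.078]
top tag_a_top 0.72 [417. 205.] [ 0.55  -0.258  0.091]
top tag_a_top 0.72 [314. 219.] [ 0.514 -0.022  0.091]
top mount_a 0.94 [316. 219.] [ 0.523 -0.028  0.   ]
top mount_a 0.91 [329. 289.] [ 0.353 -0.064  0.   ]
top mount_a 0.86 [412. 234.] [ 0.49  -0.265  0.   ]
top mount_a 0.62 [211. 256.] [0.428 0.226 0.   ]
top mount_a 0.56 [439. 338.] [ 0.236 -0.334  0.   ]
top glue_jar 0.57 [258. 206.] [0.553 0.114 0.   ]
top standoff 0.4 [354. 230.] [ 0.497 -0.123  0.   ]
top standoff 0.18 [410. 238.] [ 0.48  -0.262  0.   ]
side [[-0.998, 0.036, -0.059, 0.398], [-0.069, -0.562, 0.825, 0.706], [-0.003, 0.827, 0.563, 0.599], [0.0, 0.0, 0.0, 1.0]]
side pad_a_top 0.94 [315. 191.] [ 0.481 -0.246  0.078]
side tag_a_top 0.45 [285. 179.] [ 0.552 -0.272  0.091]
side mount_a 0.95 [286. 279.] [ 0.523 -0.026  0.   ]
side mount_a 0.9 [368. 273.] [ 0.361 -0.056  0.   ]
side mount_a 0.85 [318. 391.] [0.439 0.236 0.   ]
side mount_a 0.67 [319. 222.] [ 0.472 -0.237  0.   ]
side mount_a 0.57 [416. 208.] [ 0.243 -0.318  0.   ]
side glue_jar 0.98 [255. 332.] [0.557 0.12  0.   ]
side standoff 0.74 [301. 251.] [ 0.502 -0.12   0.   ]
```

View pics/top0.png

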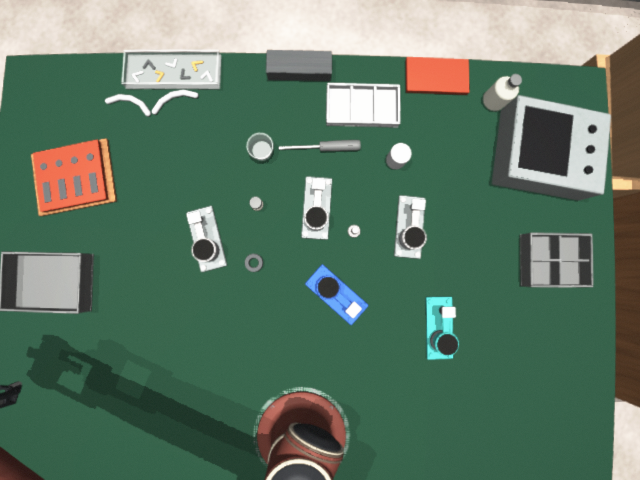

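View pics/side0.png

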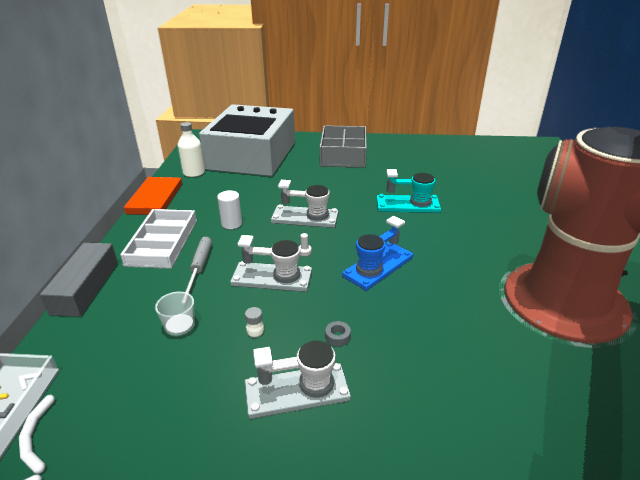

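Run:
```python
import cv2
a=cv2.imread("pics/top0.png")[150:330,180:450];cv2.imwrite("pics/topc.png",cv2.resize(a,(800,533),interpolation=cv2.INTER_CUBIC))
a=cv2.imread("pics/side0.png")[150:440,200:440];cv2.imwrite("pics/sidec.png",cv2.resize(a,(496,600),interpolation=cv2.INTER_CUBIC))
```

```text
(no output)
```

View pics/topc.png

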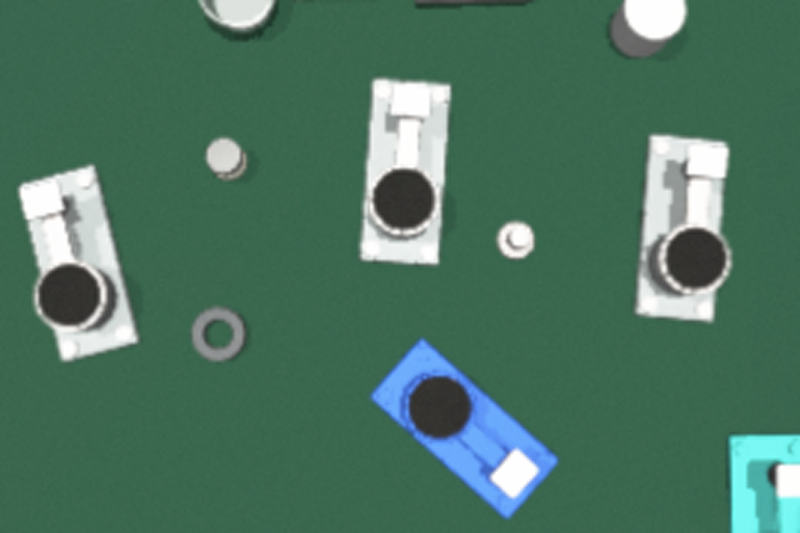

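View pics/sidec.png

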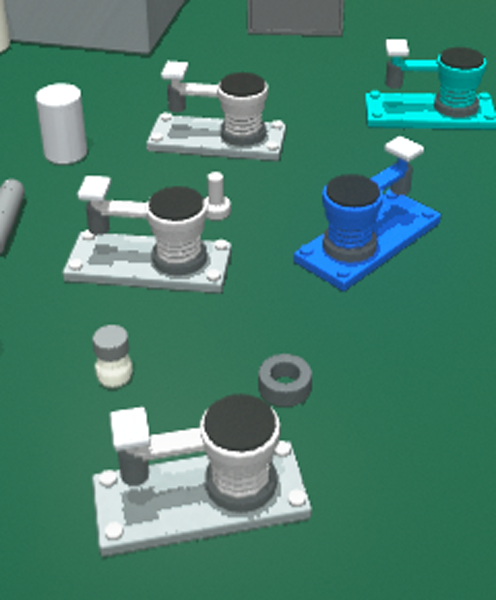

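The three grey mounts are the ones I want. Their pads in the top picture are at about left (204,250), middle (316,217) and right (414,237). The blue mount (328,288) and turquoise mount (447,344) are look-alikes, so I'll leave them alone. The crop confirms the grey ones, and next I'll measure them.

Run:
```python
from h import *
seeds={"top":[(204,250),(316,217),(414,237)],"side":[(316,356),(286,249),(317,190)]}
tseeds={"top":[(194,216),(318.5,184),(418.5,204)],"side":[(263,354),(246,240),(285,183)]}
ims={c:eyes.get_image(c) for c in seeds}
tags={}
for c in seeds:
    g=cv2.cvtColor(ims[c]["img"],cv2.COLOR_RGB2HSV)
    m=((ims[c]["img"].max(2)<60)).astype(np.uint8)
    n,l,s,cen=cv2.connectedComponentsWithStats(m)
    for i,(p,t) in enumerate(zip(seeds[c],tseeds[c])):
        k=l[p[1],int(p[0])]; print(c,i,"pad",s[k].tolist(),np.round(cen[k],1),np.round(atz(ims[c],cen[k],.078),4), "tag",np.round(atz(ims[c],t,.091),4))
im=ims["top"]
for q in("tag_a_top","pad_a_top"):
  for c in seeds:
    for r in find_in(c,q): print(q,c,round(r["score"],2),np.round(r["point"],1),np.round(atz(ims[c],r["point"],.09),3))
```

```text
top 0 pad [194, 240, 19, 19, 275] [202.8 249.1] [0.4431 0.2291 0.078 ] tag [0.5174 0.2485 0.091 ]
top 1 pad [307, 208, 18, 18, 265] [315.7 216.6] [ 0.5215 -0.0273  0.078 ] tag [ 0.5948 -0.0325  0.091 ]
top 2 pad [406, 228, 18, 18, 261] [414.3 236.7] [ 0.4787 -0.255   0.078 ] tag [ 0.5529 -0.262   0.091 ]
side 0 pad [0, 0, 640, 480, 299824] [315.6 237. ] [ 0.4657 -0.0615  0.078 ] tag [0.5134 0.2502 0.091 ]
side 1 pad [0, 0, 640, 480, 299824] [315.6 237. ] [ 0.4657 -0.0615  0.078 ] tag [ 0.5925 -0.0243  0.091 ]
side 2 pad [0, 0, 640, 480, 299824] [315.6 237. ] [ 0.4657 -0.0615  0.078 ] tag [ 0.5501 -0.2544  0.091 ]
tag_a_top side 0.54 [284.7 182.9] [ 0.551 -0.257  0.09 ]
pad_a_top top 0.75 [415.7 232.3] [ 0.488 -0.256  0.09 ]
pad_a_top side 0.81 [311.5 194.8] [ 0.486 -0.206  0.09 ]
pad_a_top side 0.43 [306.6 249.9] [ 0.477 -0.001  0.09 ]
pad_a_top side 0.16 [178.2 314.2] [0.656 0.179 0.09 ]
```

Call:
play_rows([
  {"x": 2.2, "y": -3, "jaw": 0},
  {"x": 2.2, "y": -3, "jaw": 0},
  {"x": 2.2, "y": -3, "jaw": 0},
  {"x": 2.2, "y": -3, "jaw": 0},
  {"x": 2.2, "y": -3, "jaw": 0},
  {"x": 2.2, "y": -3, "jaw": 0},
  {"x": 2.2, "y": -3, "jaw": 0},
  {"x": 2.2, "y": -3, "jaw": 0},
], squeeze=20)

```text
invalid input
```

Call:
play_rows([
  {"x": 2.2, "y": -3},
  {"x": 2.2, "y": -3},
  {"x": 2.2, "y": -3},
  {"x": 2.0, "y": -3},
  {"x": 0.8, "y": -1.1},
  {"z": -3},
  {"z": 0},
  {"z": 0},
])

```text
invalid input
```

Call:
play_rows([
  {"x": 2.2, "y": -3, "z": 0, "turn": 0, "jaw": 0},
  {"x": 2.2, "y": -3, "z": 0, "turn": 0, "jaw": 0},
], squeeze=20)

```text
t: 1.07
tool_pos: [0.2168, 0.5405, 0.2311]
tool_rot: [-1.56, 0.218, -0.218]
contact_force: [1.5, -0.3, 0.1]
opening: 0.0642
```

Call:
play_rows([
  {"x": 2.3, "y": -3.1, "z": 0, "turn": 0, "jaw": 0},
  {"x": 2.3, "y": -3.1, "z": 0, "turn": 0, "jaw": 0},
  {"x": 2.3, "y": -3.1, "z": 0, "turn": 0, "jaw": 0},
  {"x": 2.3, "y": -3.1, "z": 0, "turn": 0, "jaw": 0},
  {"x": 2.3, "y": -3.1, "z": 0, "turn": 0, "jaw": 0},
  {"x": 2.3, "y": -3.1, "z": 0, "turn": 0, "jaw": 0},
  {"x": 2.3, "y": -3.1, "z": 0, "turn": 0, "jaw": 0},
  {"x": 2.3, "y": -3.1, "z": 0, "turn": 0, "jaw": 0},
])

```text
t: 1.73
tool_pos: [0.402, 0.2909, 0.2316]
tool_rot: [-1.559, 0.22, -0.221]
contact_force: [0.2, 0.5, 0.0]
opening: 0.0001
```

Call:
play_rows([
  {"x": 2.1, "y": -3.1, "z": 0, "turn": 0, "jaw": 0},
  {"x": 2.1, "y": -3.2, "z": 0, "turn": 0, "jaw": 0},
  {"x": 0, "y": 0, "z": -4, "turn": 0, "jaw": 0},
  {"x": 0, "y": 0, "z": -4, "turn": 0, "jaw": 0},
  {"x": 0, "y": 0, "z": -4, "turn": 0, "jaw": 0},
  {"x": 0, "y": 0, "z": 0, "turn": 0, "jaw": 0},
  {"x": 0, "y": 0, "z": 0, "turn": 0, "jaw": 0},
  {"x": 0, "y": 0, "z": 0, "turn": 0, "jaw": 0},
])

```text
t: 2.4
tool_pos: [0.4444, 0.2301, 0.1136]
tool_rot: [-1.558, 0.218, -0.222]
contact_force: [-0.1, 0.5, 0.5]
opening: 0.0005
```

Run:
```python
from h import *
o=ctrl.get_obs();print({k:np.round(v,4).tolist() for k,v in o.items()})
for c in ("top","side"): save(eyes.get_image(c),f"pics/{c}1.png")
a=cv2.imread("pics/top1.png")[150:330,140:380];b=cv2.imread("pics/side1.png")[240:440,200:440]
cv2.imwrite("pics/c1.png",np.hstack([cv2.resize(a,(400,300)),cv2.resize(b,(400,300))]))
```

```text
{'t': 2.4, 'q': [0.3289, -0.1475, 2.0093, -0.0, 1.2769, -0.9614], 'dq': [0.0017, -0.0217, -0.0367, 0.0006, -0.0055, 0.0001], 'effort': [-0.1117, -26.09, -32.1975, -0.0061, 0.075, 0.0], 'tool_pos': [0.4444, 0.2301, 0.1136], 'tool_rot': [-1.5582, 0.218, -0.2222], 'contact_force': [-0.0543, 0.4722, 0.5385], 'wrist_torque': [-0.0588, -0.0477, 0.004], 'opening': 0.0005}
```

View pics/c1.png

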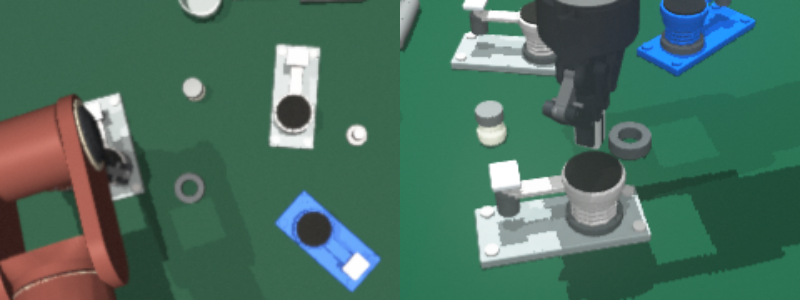

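The closed fingers are over the left pad and clear of its tag, so I'll press down step by step.

Call:
play_rows([
  {"x": 0, "y": 0, "z": -1.5, "turn": 0, "jaw": 0},
  {"x": 0, "y": 0, "z": -1.4, "turn": 0, "jaw": 0},
  {"x": 0, "y": 0, "z": 0, "turn": 0, "jaw": 0},
  {"x": 0, "y": 0, "z": 0, "turn": 0, "jaw": 0},
  {"x": 0, "y": 0, "z": 0, "turn": 0, "jaw": 0},
])

```text
t: 2.92
tool_pos: [0.4445, 0.2301, 0.0845]
tool_rot: [-1.558, 0.218, -0.223]
contact_force: [-0.3, -0.1, -0.4]
opening: 0.0003
```

Call:
play_rows([
  {"x": 0, "y": 0, "z": -0.4, "turn": 0, "jaw": 0},
  {"x": 0, "y": 0, "z": -0.4, "turn": 0, "jaw": 0},
  {"x": 0, "y": 0, "z": 0, "turn": 0, "jaw": 0},
  {"x": 0, "y": 0, "z": 0, "turn": 0, "jaw": 0},
  {"x": 0, "y": 0, "z": 0, "turn": 0, "jaw": 0},
  {"x": 0, "y": 0, "z": 0, "turn": 0, "jaw": 0},
])

```text
t: 3.42
tool_pos: [0.4436, 0.2296, 0.0747]
tool_rot: [-1.559, 0.22, -0.221]
contact_force: [0.7, 0.5, 0.7]
opening: 0.0001
```

Call:
play_rows([
  {"x": 0, "y": 0, "z": -0.3, "turn": 0, "jaw": 0},
  {"x": 0, "y": 0, "z": -0.3, "turn": 0, "jaw": 0},
  {"x": 0, "y": 0, "z": 0, "turn": 0, "jaw": 0},
  {"x": 0, "y": 0, "z": 0, "turn": 0, "jaw": 0},
  {"x": 0, "y": 0, "z": 0, "turn": 0, "jaw": 0},
  {"x": 0, "y": 0, "z": 0, "turn": 0, "jaw": 0},
])

```text
t: 3.92
tool_pos: [0.4435, 0.2296, 0.0686]
tool_rot: [-1.559, 0.22, -0.221]
contact_force: [1.8, 1.1, 3.7]
opening: -0.0003
```

Run:
```python
from h import *
for k in range(3):
    im=eyes.get_image("side");o=ctrl.get_obs();print(o["t"],np.round(o["tool_pos"],4),np.round(o["contact_force"],2))
save(im,"pics/side2.png")
b=im["img"][300:430,220:390,::-1]
cv2.imwrite("pics/c2.png",cv2.resize(b,(780,596)))
```

```text
3.9667 [0.4435 0.2296 0.0686] [0.95 1.31 2.69]
4.0167 [0.4435 0.2296 0.0686] [1.76 1.2  3.7 ]
4.0667 [0.4435 0.2296 0.0686] [-0.01  1.34  3.08]
```

View pics/c2.png

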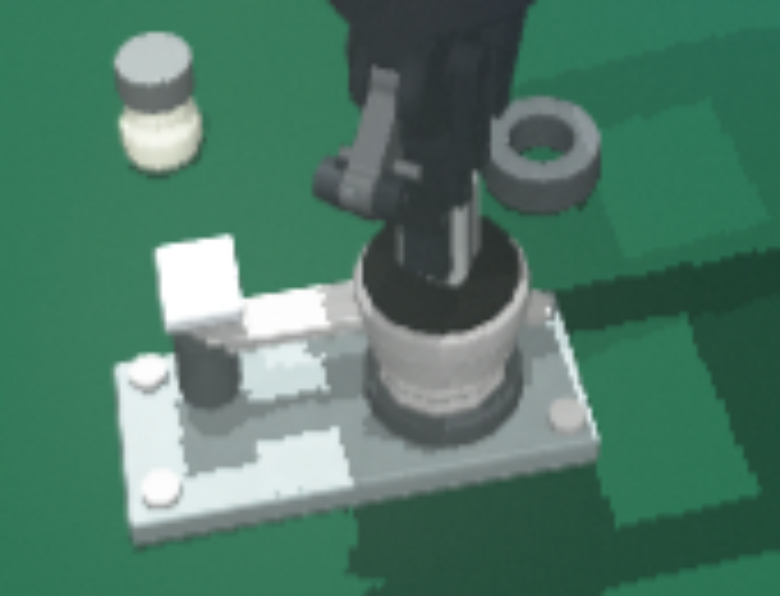

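About 3.2 N at roughly 9 mm of depression suggests a soft spring. Pressing deeper will give the slope.

Call:
play_rows([
  {"x": 0, "y": 0, "z": -0.3, "turn": 0, "jaw": 0},
  {"x": 0, "y": 0, "z": -0.2, "turn": 0, "jaw": 0},
  {"x": 0, "y": 0, "z": 0, "turn": 0, "jaw": 0},
  {"x": 0, "y": 0, "z": 0, "turn": 0, "jaw": 0},
  {"x": 0, "y": 0, "z": 0, "turn": 0, "jaw": 0},
  {"x": 0, "y": 0, "z": 0, "turn": 0, "jaw": 0},
])

```text
t: 4.57
tool_pos: [0.4435, 0.2296, 0.0636]
tool_rot: [-1.559, 0.22, -0.221]
contact_force: [1.3, 0.1, 5.2]
opening: 0.0004
```

Run:
```python
from h import *
for k in range(3):
    im=eyes.get_image("side");o=ctrl.get_obs();print(o["t"],np.round(o["tool_pos"],4),np.round(o["contact_force"],2))
save(im,"pics/side3.png")
```

```text
4.6167 [0.4435 0.2296 0.0636] [0.95 1.33 4.56]
4.6667 [0.4434 0.2296 0.0636] [0.68 0.6  5.74]
4.7167 [0.4435 0.2296 0.0636] [1.48 1.05 4.32]
```

Call:
play_rows([
  {"x": 0, "y": 0, "z": 0.5, "turn": 0, "jaw": 0},
  {"x": 0, "y": 0, "z": 1, "turn": 0, "jaw": 0},
  {"x": 0, "y": 0, "z": 2, "turn": 0, "jaw": 0},
  {"x": 0, "y": 0, "z": 4, "turn": 0, "jaw": 0},
  {"x": 0, "y": 0, "z": 0, "turn": 0, "jaw": 0},
  {"x": 0, "y": 0, "z": 0, "turn": 0, "jaw": 0},
  {"x": 0, "y": 0, "z": 0, "turn": 0, "jaw": 0},
  {"x": 0, "y": 0, "z": 0, "turn": 0, "jaw": 0},
])

```text
t: 5.38
tool_pos: [0.4418, 0.229, 0.1366]
tool_rot: [-1.561, 0.223, -0.218]
contact_force: [-0.2, -0.3, -0.5]
opening: -0.0001
```

Left mount: 3.2 N at 9 mm and 4.9 N at 14 mm, which is about 3 mm/N, so it's soft. The task says to press all three in order, so I'll go on to the middle one.

Call:
play_rows([
  {"x": 1.1, "y": -3.6, "z": 0, "turn": 0, "jaw": 0},
  {"x": 1.1, "y": -3.6, "z": 0, "turn": 0, "jaw": 0},
  {"x": 1.1, "y": -3.6, "z": 0, "turn": 0, "jaw": 0},
  {"x": 1.1, "y": -3.6, "z": 0, "turn": 0, "jaw": 0},
  {"x": 1.1, "y": -3.6, "z": 0, "turn": 0, "jaw": 0},
  {"x": 1.1, "y": -3.6, "z": 0, "turn": 0, "jaw": 0},
  {"x": 1.3, "y": -4, "z": 0, "turn": 0, "jaw": 0},
  {"x": 0, "y": 0, "z": 0, "turn": 0, "jaw": 0},
])

```text
t: 6.05
tool_pos: [0.5224, -0.0317, 0.137]
tool_rot: [-1.562, 0.227, -0.224]
contact_force: [-0.1, -0.1, -0.1]
opening: -0.0001
```

Call:
play_rows([
  {"x": 0, "y": 0, "z": -3, "turn": 0, "jaw": 0},
  {"x": 0, "y": 0, "z": -2.2, "turn": 0, "jaw": 0},
  {"x": 0, "y": 0, "z": 0, "turn": 0, "jaw": 0},
  {"x": 0, "y": 0, "z": 0, "turn": 0, "jaw": 0},
  {"x": 0, "y": 0, "z": 0, "turn": 0, "jaw": 0},
  {"x": 0, "y": 0, "z": 0, "turn": 0, "jaw": 0},
])

```text
t: 6.55
tool_pos: [0.523, -0.0259, 0.0878]
tool_rot: [-1.56, 0.218, -0.222]
contact_force: [-0.3, 0.8, 0.2]
opening: -0.0003
```

Run:
```python
from h import *
im=eyes.get_image("side");o=ctrl.get_obs();print(o["t"],np.round(o["tool_pos"],4),np.round(o["contact_force"],2))
save(im,"pics/side4.png")
b=im["img"][180:430,180:400,::-1]
cv2.imwrite("pics/c4.png",cv2.resize(b,(528,600)))
```

```text
6.6 [ 0.5231 -0.026   0.088 ] [-0.76  0.2   1.46]
```

View pics/c4.png

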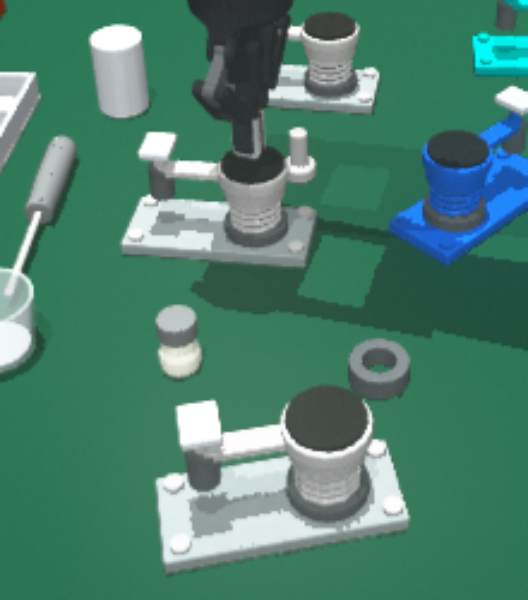

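The left pad has sprung back and its tag is up. The fingers are over the middle pad, so I'll press it.

Call:
play_rows([
  {"x": 0, "y": 0, "z": -0.6, "turn": 0, "jaw": 0},
  {"x": 0, "y": 0, "z": -0.5, "turn": 0, "jaw": 0},
  {"x": 0, "y": 0, "z": -0.4, "turn": 0, "jaw": 0},
  {"x": 0, "y": 0, "z": 0, "turn": 0, "jaw": 0},
  {"x": 0, "y": 0, "z": 0, "turn": 0, "jaw": 0},
  {"x": 0, "y": 0, "z": 0, "turn": 0, "jaw": 0},
  {"x": 0, "y": 0, "z": 0, "turn": 0, "jaw": 0},
])

```text
t: 7.18
tool_pos: [0.523, -0.0261, 0.0725]
tool_rot: [-1.559, 0.219, -0.222]
contact_force: [-0.4, 1.1, 5.9]
opening: -0.0004
```

Call:
play_rows([
  {"x": 0, "y": 0, "z": -0.4, "turn": 0, "jaw": 0},
  {"x": 0, "y": 0, "z": 0, "turn": 0, "jaw": 0},
  {"x": 0, "y": 0, "z": 0, "turn": 0, "jaw": 0},
  {"x": 0, "y": 0, "z": 0, "turn": 0, "jaw": 0},
  {"x": 0, "y": 0, "z": 0, "turn": 0, "jaw": 0},
])

```text
t: 7.6
tool_pos: [0.5232, -0.0262, 0.0691]
tool_rot: [-1.559, 0.219, -0.222]
contact_force: [-1.6, 2.3, 9.6]
opening: -0.0004
```

Run:
```python
from h import *
for k in range(3):
    im=eyes.get_image("side");o=ctrl.get_obs();print(o["t"],np.round(o["tool_pos"],4),np.round(o["contact_force"],2))
save(im,"pics/side5.png")
```

```text
7.65 [ 0.5232 -0.0262  0.0692] [-2.32  0.55  9.97]
7.7 [ 0.5232 -0.0262  0.0692] [-1.17  1.71  9.47]
7.75 [ 0.5232 -0.0262  0.0692] [-1.22  0.37  8.96]
```

Middle mount: 9.5 N at about 9 mm, so it's stiff. Now the right one.

Call:
play_rows([
  {"x": 0, "y": 0, "z": 0.5, "turn": 0, "jaw": 0},
  {"x": 0, "y": 0, "z": 2, "turn": 0, "jaw": 0},
  {"x": 0, "y": 0, "z": 4, "turn": 0, "jaw": 0},
  {"x": 0, "y": 0, "z": 0, "turn": 0, "jaw": 0},
  {"x": -0.7, "y": -3.8, "z": 0, "turn": 0, "jaw": 0},
  {"x": -0.7, "y": -3.8, "z": 0, "turn": 0, "jaw": 0},
  {"x": -0.7, "y": -3.8, "z": 0, "turn": 0, "jaw": 0},
  {"x": -0.7, "y": -3.8, "z": 0, "turn": 0, "jaw": 0},
])

```text
t: 8.42
tool_pos: [0.4934, -0.1793, 0.1321]
tool_rot: [-1.56, 0.22, -0.22]
contact_force: [0.9, -0.5, 0.5]
opening: 0.0001
```

Call:
play_rows([
  {"x": -0.7, "y": -3.8, "z": 0, "turn": 0, "jaw": 0},
  {"x": -0.9, "y": -3.9, "z": 0, "turn": 0, "jaw": 0},
  {"x": 0, "y": 0, "z": 0, "turn": 0, "jaw": 0},
  {"x": 0, "y": 0, "z": -3, "turn": 0, "jaw": 0},
  {"x": 0, "y": 0, "z": -1.8, "turn": 0, "jaw": 0},
  {"x": 0, "y": 0, "z": 0, "turn": 0, "jaw": 0},
  {"x": 0, "y": 0, "z": 0, "turn": 0, "jaw": 0},
  {"x": 0, "y": 0, "z": 0, "turn": 0, "jaw": 0},
])

```text
t: 9.08
tool_pos: [0.4786, -0.255, 0.0851]
tool_rot: [-1.56, 0.219, -0.221]
contact_force: [0.4, 0.6, 0.1]
opening: -0.0002
```

Run:
```python
from h import *
im=eyes.get_image("side");o=ctrl.get_obs();print(o["t"],np.round(o["tool_pos"],4),np.round(o["contact_force"],2))
save(im,"pics/side6.png")
b=im["img"][130:310,200:400,::-1]
cv2.imwrite("pics/c6.png",cv2.resize(b,(660,594)))
```

```text
9.1333 [ 0.4791 -0.2553  0.0858] [ 0.08 -0.42  0.87]
```

View pics/c6.png

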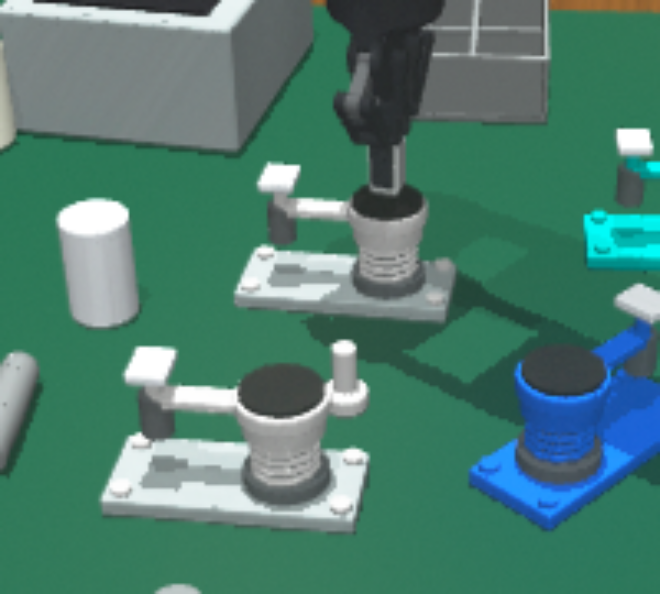

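The middle pad has sprung back and its tag is up. The fingers are centred over the right pad.

Call:
play_rows([
  {"x": 0, "y": 0, "z": -0.5, "turn": 0, "jaw": 0},
  {"x": 0, "y": 0, "z": -0.4, "turn": 0, "jaw": 0},
  {"x": 0, "y": 0, "z": -0.4, "turn": 0, "jaw": 0},
  {"x": 0, "y": 0, "z": 0, "turn": 0, "jaw": 0},
  {"x": 0, "y": 0, "z": 0, "turn": 0, "jaw": 0},
  {"x": 0, "y": 0, "z": 0, "turn": 0, "jaw": 0},
  {"x": 0, "y": 0, "z": 0, "turn": 0, "jaw": 0},
])

```text
t: 9.72
tool_pos: [0.4792, -0.2556, 0.0729]
tool_rot: [-1.56, 0.218, -0.222]
contact_force: [0.6, 0.7, 6.3]
opening: -0.0001
```

Call:
play_rows([
  {"x": 0, "y": 0, "z": -0.3, "turn": 0, "jaw": 0},
  {"x": 0, "y": 0, "z": 0, "turn": 0, "jaw": 0},
  {"x": 0, "y": 0, "z": 0, "turn": 0, "jaw": 0},
  {"x": 0, "y": 0, "z": 0, "turn": 0, "jaw": 0},
  {"x": 0, "y": 0, "z": 0, "turn": 0, "jaw": 0},
])

```text
t: 10.13
tool_pos: [0.4792, -0.2557, 0.0704]
tool_rot: [-1.56, 0.219, -0.222]
contact_force: [-1.9, 1.9, 8.4]
opening: 0.0002
```

Run:
```python
from h import *
for k in range(3):
    im=eyes.get_image("side");o=ctrl.get_obs();print(o["t"],np.round(o["tool_pos"],4),np.round(o["contact_force"],2))
save(im,"pics/side7.png")
im=eyes.get_image("top");save(im,"pics/top7.png")
# tag of left mount, top view
b=im["img"][190:290,170:270];cv2.imwrite("pics/c7.png",cv2.resize(b[:,:,::-1],(600,600),interpolation=cv2.INTER_CUBIC))
m=(im["img"].min(2)>235).astype(np.uint8);n,l,s,c=cv2.connectedComponentsWithStats(m)
for i in range(1,n):
    if 170<c[i][0]<240 and 190<c[i][1]<280 and s[i][4]>10: print(s[i],c[i],atz(im,c[i],.091))
```

```text
10.1833 [ 0.4792 -0.2557  0.0704] [-0.36  1.4   9.61]
10.2333 [ 0.4792 -0.2557  0.0704] [-0.89  2.42  8.65]
10.2833 [ 0.4792 -0.2557  0.0704] [-0.77  1.4   9.52]
[205 208   6   5  25] [207.56 209.96] [0.53156214 0.21801842 0.091     ]
[187 211  14  13 127] [193.55905512 217.04724409] [0.51498419 0.24941843 0.091     ]
[194 223  11  17 105] [198.73333333 230.96190476] [0.48356505 0.23660314 0.091     ]
[218 260   6   5  25] [220.96 262.12] [0.4141027  0.18427981 0.091     ]
[201 264   5   6  22] [202.63636364 266.86363636] [0.40278604 0.22539363 0.091     ]
```

View pics/c7.png

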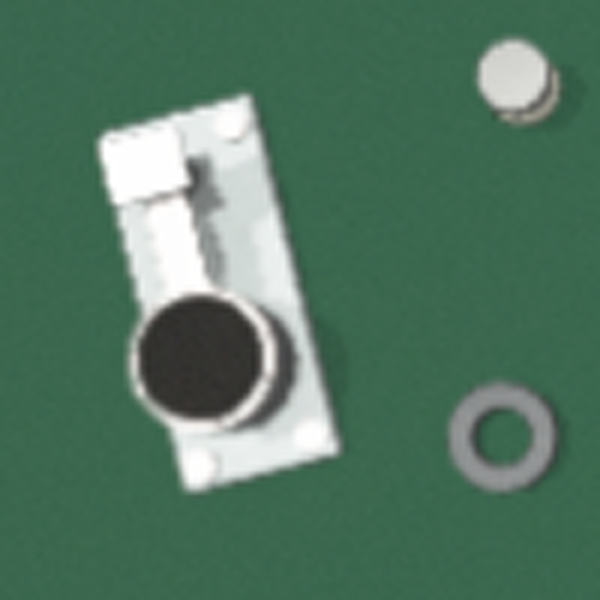

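Right mount: 9.2 N at about 8 mm, so it's stiff too. The left mount is clearly the softest, and its tag is at about (0.5155, 0.249). I'll lift off and go back to it.

Call:
play_rows([
  {"x": 0, "y": 0, "z": 0.5, "turn": 0, "jaw": 0},
  {"x": 0, "y": 0, "z": 2.5, "turn": 0, "jaw": 0},
  {"x": 0, "y": 0, "z": 4, "turn": 0, "jaw": 0},
  {"x": 0, "y": 0, "z": 0, "turn": 0, "jaw": 0},
  {"x": 0.3, "y": 3.9, "z": 0, "turn": 0, "jaw": 0},
  {"x": 0.3, "y": 3.9, "z": 0, "turn": 0, "jaw": 0},
  {"x": 0.3, "y": 3.9, "z": 0, "turn": 0, "jaw": 0},
  {"x": 0.3, "y": 3.9, "z": 0, "turn": 0, "jaw": 0},
])

```text
t: 11.0
tool_pos: [0.4898, -0.0977, 0.1382]
tool_rot: [-1.559, 0.221, -0.222]
contact_force: [0.4, 1.0, 0.7]
opening: -0.0005
```

Call:
play_rows([
  {"x": 0.3, "y": 3.9, "z": 0, "turn": 0, "jaw": 0},
  {"x": 0.3, "y": 3.9, "z": 0, "turn": 0, "jaw": 0},
  {"x": 0.3, "y": 3.9, "z": 0, "turn": 0, "jaw": 0},
  {"x": 0.3, "y": 3.9, "z": 0, "turn": 0, "jaw": 0},
  {"x": 0.3, "y": 3.9, "z": 0, "turn": 0, "jaw": 0},
  {"x": 0.3, "y": 3.9, "z": 0, "turn": 0, "jaw": 0},
  {"x": 0.3, "y": 3.9, "z": 0, "turn": 0, "jaw": 0},
  {"x": 0.3, "y": 3.8, "z": 0, "turn": 0, "jaw": 0},
])

```text
t: 11.67
tool_pos: [0.5137, 0.214, 0.1381]
tool_rot: [-1.56, 0.22, -0.22]
contact_force: [1.0, -0.2, -0.2]
opening: -0.0002
```

Call:
play_rows([
  {"x": 0.1, "y": 3.7, "z": 0, "turn": 0, "jaw": 0},
  {"x": 0, "y": 0, "z": 0, "turn": 0, "jaw": 0},
  {"x": 0, "y": 0, "z": 0, "turn": 0, "jaw": 0},
  {"x": 0, "y": 0, "z": -3.5, "turn": 0, "jaw": 0},
  {"x": 0, "y": 0, "z": 0, "turn": 0, "jaw": 0},
  {"x": 0, "y": 0, "z": 0, "turn": 0, "jaw": 0},
  {"x": 0, "y": 0, "z": 0, "turn": 0, "jaw": 0},
])

```text
t: 12.25
tool_pos: [0.5151, 0.2479, 0.1035]
tool_rot: [-1.56, 0.222, -0.221]
contact_force: [-0.5, 0.4, -0.3]
opening: 0.0001
```

Run:
```python
from h import *
im=eyes.get_image("side");o=ctrl.get_obs();print(o["t"],np.round(o["tool_pos"],4),np.round(o["contact_force"],2))
save(im,"pics/side8.png")
b=im["img"][280:430,200:380,::-1]
cv2.imwrite("pics/c8.png",cv2.resize(b,(720,600)))
```

```text
12.3 [0.5157 0.2482 0.1045] [0.18 0.54 0.47]
```

View pics/c8.png

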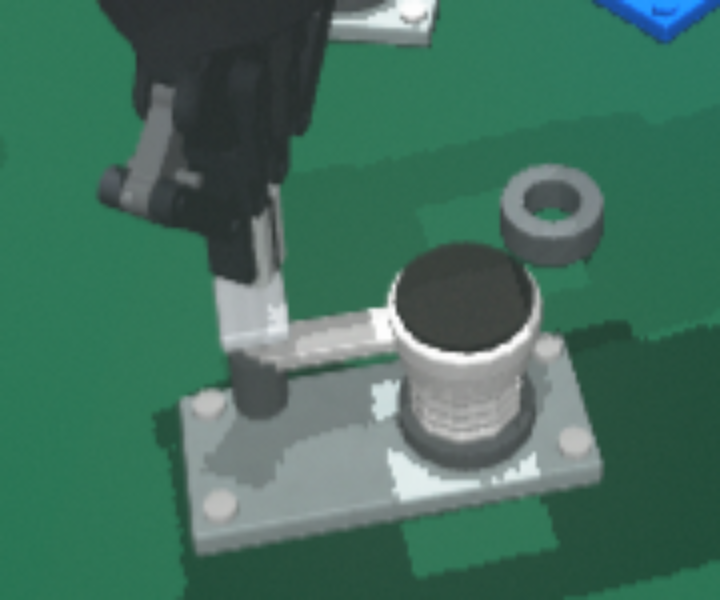

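View pics/side8.png

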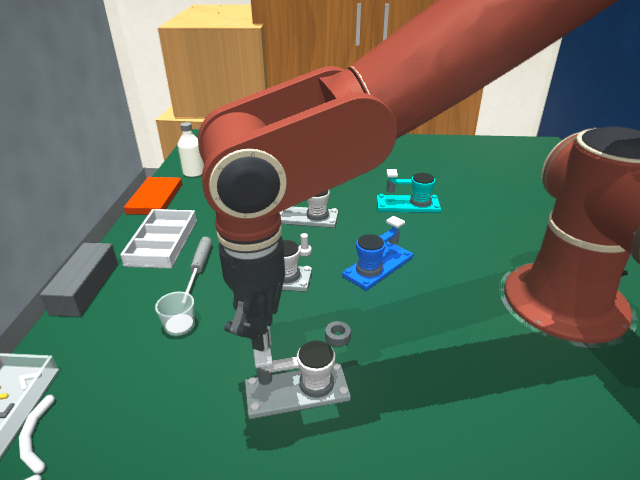

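The fingers are over the left mount's tag. I'll press down in steps.

Call:
play_rows([
  {"x": 0, "y": 0, "z": -1, "turn": 0, "jaw": 0},
  {"x": 0, "y": 0, "z": -0.6, "turn": 0, "jaw": 0},
  {"x": 0, "y": 0, "z": -0.6, "turn": 0, "jaw": 0},
  {"x": 0, "y": 0, "z": -0.5, "turn": 0, "jaw": 0},
  {"x": 0, "y": 0, "z": -0.4, "turn": 0, "jaw": 0},
  {"x": 0, "y": 0, "z": 0, "turn": 0, "jaw": 0},
  {"x": 0, "y": 0, "z": 0, "turn": 0, "jaw": 0},
  {"x": 0, "y": 0, "z": 0, "turn": 0, "jaw": 0},
])

```text
t: 12.97
tool_pos: [0.5162, 0.2489, 0.0734]
tool_rot: [-1.559, 0.219, -0.222]
contact_force: [1.3, -1.4, 6.0]
opening: 0.0002
```

Call:
play_rows([
  {"x": 0, "y": 0, "z": -0.4, "turn": 0, "jaw": 0},
  {"x": 0, "y": 0, "z": -0.4, "turn": 0, "jaw": 0},
  {"x": 0, "y": 0, "z": -0.3, "turn": 0, "jaw": 0},
  {"x": 0, "y": 0, "z": 0, "turn": 0, "jaw": 0},
  {"x": 0, "y": 0, "z": 0, "turn": 0, "jaw": 0},
  {"x": 0, "y": 0, "z": 0, "turn": 0, "jaw": 0},
  {"x": 0, "y": 0, "z": 0, "turn": 0, "jaw": 0},
])

```text
t: 13.55
tool_pos: [0.5161, 0.2489, 0.0625]
tool_rot: [-1.559, 0.219, -0.222]
contact_force: [0.5, -2.0, 6.1]
opening: 0.0002
```

Run:
```python
from h import *
im=eyes.get_image("side");o=ctrl.get_obs();print(o["t"],np.round(o["tool_pos"],4),np.round(o["contact_force"],2))
b=im["img"][280:430,200:380,::-1]
cv2.imwrite("pics/c9.png",cv2.resize(b,(720,600)))
```

```text
13.6 [0.5162 0.2489 0.0626] [ 0.34 -2.14  6.75]
```

View pics/c9.png

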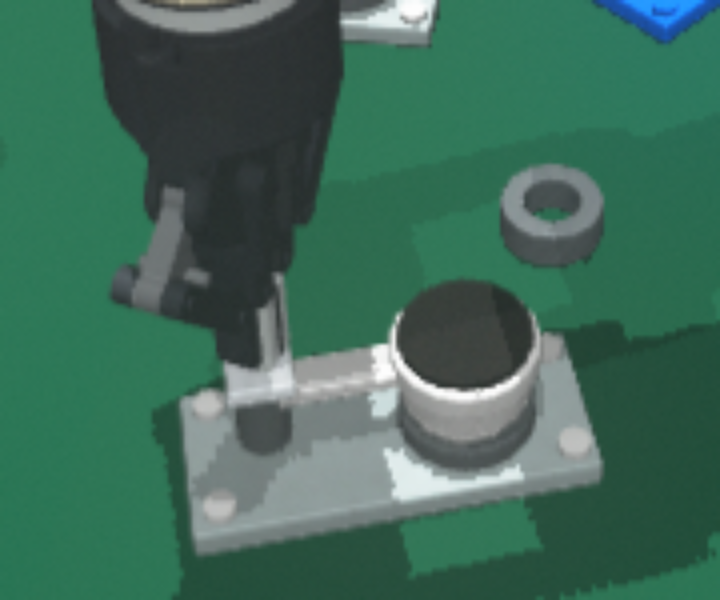

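Call:
play_rows([
  {"x": 0, "y": 0, "z": -0.3, "turn": 0, "jaw": 0},
  {"x": 0, "y": 0, "z": -0.2, "turn": 0, "jaw": 0},
  {"x": 0, "y": 0, "z": 0, "turn": 0, "jaw": 0},
  {"x": 0, "y": 0, "z": 0, "turn": 0, "jaw": 0},
  {"x": 0, "y": 0, "z": 0, "turn": 0, "jaw": 0},
  {"x": 0, "y": 0, "z": 0, "turn": 0, "jaw": 0},
])

```text
t: 14.1
tool_pos: [0.5162, 0.2489, 0.0578]
tool_rot: [-1.559, 0.219, -0.222]
contact_force: [-0.6, -2.1, 8.7]
opening: -0.0001
```

Call:
play_rows([
  {"x": 0, "y": 0, "z": -0.1, "turn": 0, "jaw": 0},
  {"x": 0, "y": 0, "z": 0, "turn": 0, "jaw": 0},
  {"x": 0, "y": 0, "z": 0, "turn": 0, "jaw": 0},
  {"x": 0, "y": 0, "z": 0, "turn": 0, "jaw": 0},
  {"x": 0, "y": 0, "z": 0, "turn": 0, "jaw": 0},
])

```text
t: 14.52
tool_pos: [0.5164, 0.249, 0.0576]
tool_rot: [-1.559, 0.219, -0.222]
contact_force: [-1.6, -3.0, 12.3]
opening: -0.0002
```

Call:
play_rows([
  {"x": 0, "y": 0, "z": -0.1, "turn": 0, "jaw": 0},
  {"x": 0, "y": 0, "z": 0, "turn": 0, "jaw": 0},
  {"x": 0, "y": 0, "z": 0, "turn": 0, "jaw": 0},
  {"x": 0, "y": 0, "z": 0, "turn": 0, "jaw": 0},
  {"x": 0, "y": 0, "z": 0, "turn": 0, "jaw": 0},
])

```text
t: 14.93
tool_pos: [0.5165, 0.2491, 0.0574]
tool_rot: [-1.559, 0.218, -0.222]
contact_force: [-3.7, -3.5, 15.4]
opening: -0.0005
```

Call:
play_rows([
  {"x": 0, "y": 0, "z": -0.1, "turn": 0, "jaw": 0},
  {"x": 0, "y": 0, "z": 0, "turn": 0, "jaw": 0},
  {"x": 0, "y": 0, "z": 0, "turn": 0, "jaw": 0},
  {"x": 0, "y": 0, "z": 0, "turn": 0, "jaw": 0},
  {"x": 0, "y": 0, "z": 0, "turn": 0, "jaw": 0},
])

```text
t: 15.35
tool_pos: [0.5167, 0.2491, 0.0571]
tool_rot: [-1.559, 0.218, -0.222]
contact_force: [-5.7, -3.3, 17.8]
opening: -0.0001
```

The fingers are at 0.057 m and each extra millimetre commanded only adds force, so the tag is at its stop. I'll lift off and check.

Call:
play_rows([
  {"x": 0, "y": 0, "z": 0.3, "turn": 0, "jaw": 0},
  {"x": 0, "y": 0, "z": 0.5, "turn": 0, "jaw": 0},
  {"x": 0, "y": 0, "z": 0.6, "turn": 0, "jaw": 0},
  {"x": 0, "y": 0, "z": 0.8, "turn": 0, "jaw": 0},
  {"x": 0, "y": 0, "z": 3, "turn": 0, "jaw": 0},
  {"x": 0, "y": 0, "z": 4, "turn": 0, "jaw": 0},
  {"x": 0, "y": 0, "z": 4, "turn": 0, "jaw": 0},
  {"x": 0, "y": 0, "z": 4, "turn": 0, "jaw": 0},
])

```text
t: 16.02
tool_pos: [0.5134, 0.2487, 0.2255]
tool_rot: [-1.561, 0.223, -0.217]
contact_force: [1.8, 0.4, 0.5]
opening: 0.0001
```

Call:
play_rows([
  {"x": -3, "y": 2.5, "z": 0, "turn": 0, "jaw": 0},
  {"x": -3, "y": 2.5, "z": 0, "turn": 0, "jaw": 0},
  {"x": -3, "y": 2.5, "z": 0, "turn": 0, "jaw": 0},
  {"x": -3, "y": 2.5, "z": 0, "turn": 0, "jaw": 0},
  {"x": -2, "y": 3, "z": 0, "turn": 0, "jaw": 0},
  {"x": -2, "y": 3, "z": 0, "turn": 0, "jaw": 0},
  {"x": -2, "y": 3, "z": 0, "turn": 0, "jaw": 0},
  {"x": 0, "y": 0, "z": 0, "turn": 0, "jaw": 0},
])

```text
t: 16.68
tool_pos: [0.3306, 0.4422, 0.2243]
tool_rot: [-1.56, 0.219, -0.212]
contact_force: [0.0, -0.4, -0.1]
opening: -0.0002
```

Call:
play_rows([
  {"x": -2, "y": 3, "z": 0, "turn": 0, "jaw": 0},
  {"x": -2, "y": 3, "z": 0, "turn": 0, "jaw": 0},
  {"x": -2, "y": 3, "z": 0, "turn": 0, "jaw": 0},
  {"x": -2, "y": 3, "z": 0, "turn": 0, "jaw": 0},
  {"x": 0, "y": 0, "z": 0, "turn": 0, "jaw": 0},
  {"x": 0, "y": 0, "z": 0, "turn": 0, "jaw": 0},
  {"x": 0, "y": 0, "z": 0, "turn": 0, "jaw": 0},
])

```text
t: 17.27
tool_pos: [0.2549, 0.558, 0.2243]
tool_rot: [-1.562, 0.221, -0.22]
contact_force: [0.4, 0.3, 0.3]
opening: 0.0003
```

Run:
```python
from h import *
o=ctrl.get_obs();print(o["t"],np.round(o["tool_pos"],4),np.round(o["contact_force"],2))
im=eyes.get_image("side");save(im,"pics/side10.png")
a=cv2.imread("pics/side0.png")[150:430,200:440];b=im["img"][150:430,200:440,::-1]
cv2.imwrite("pics/c10.png",cv2.resize(np.hstack([a,b]),(800,467)))
t=eyes.get_image("top");save(t,"pics/top10.png")
g0=cv2.imread("pics/top0.png");g1=t["img"][:,:,::-1]
cv2.imwrite("pics/t10.png",cv2.resize(np.hstack([g0[120:340,180:450],g1[120:340,180:450]]),(800,326)))
```

```text
17.2667 [0.2549 0.558  0.2243] [0.42 0.32 0.29]
```

View pics/c10.png

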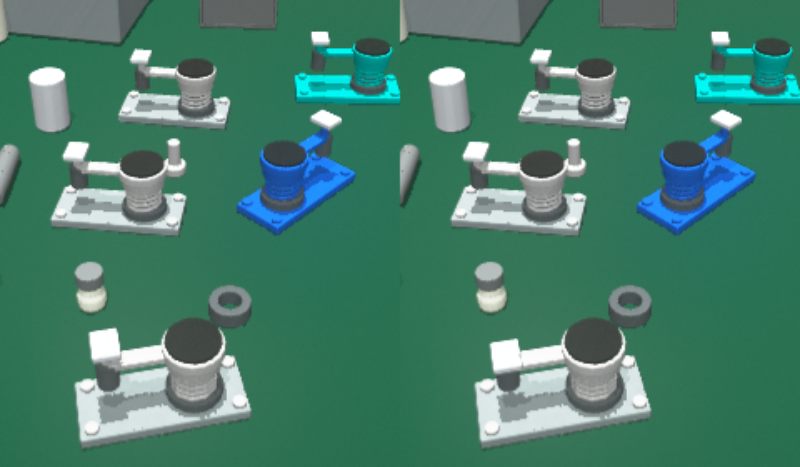

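View pics/t10.png

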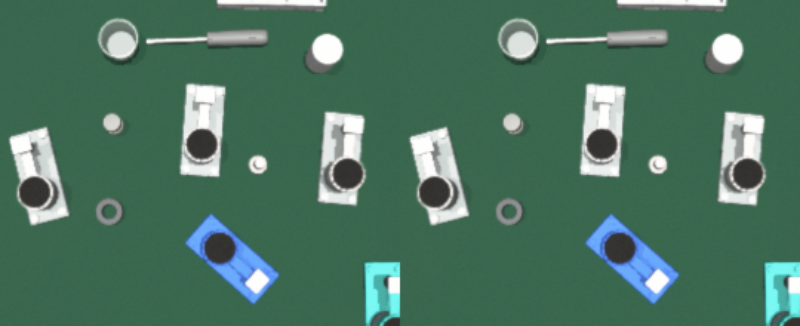

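In the before-and-after pictures, the left tag is clearly down and its pad is back up. The other two tags are up, nothing has shifted, and the arm is clear.

```bash
python3 -c "
from station import finish_job
print(finish_job())"
```

```text
the job is handed in; nothing more can be done
None
```

The leftmost (+y) mount has the softest spring. Its tag is now pushed fully down, the other two tags are up, and the job is handed in at about 17 s of the 54 s allowed.

| Mount, in the order pressed | Force and depth | Spring rate |
|---|---|---|
| Left | about 3.2 N at 9 mm, 5 N at 14 mm | about 3 mm/N, the softest |
| Middle | about 9.5 N at 9 mm | about 1 mm/N |
| Right | about 9.2 N at 8 mm | about 1 mm/N or less |

- **Tag push:** the left tag slid at 6–9 N and stopped with the fingertips at 57–58 mm above the bench. Pushing on to about 18 N moved them less than 1 mm further, so it is at its stop.
- **Final pictures:** compared with the first ones, the left tag is down with its pad sprung back. No mount, bystander or look-alike shows any shift, and the arm is clear with contact force at about zero.
- **Checks:** no check failed or disagreed. Single force readings scattered by about 1 N, well below the difference between the soft spring and the stiff ones. My first two move calls were refused as invalid input, before anything had moved.

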